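Lay the spice step across two bean canisters

TASK

Make a raised step for the spice jars: lay the long brown wooden board flat across the two short canisters of dark red beans, so that it runs along the middle of both lids with its ends sticking out evenly. Set it down rather than dropping it, and leave the two canisters and the short dark board where they stand.

Things in the scene. Friction and masses are not known exactly. Their poses are not given: they have to be found in the camera images.
- long_board: the long plain reddish-brown wooden board, lying flat on the worktop: 280 x 50 x 20 mm, 0.2 kg, loose. Origin at the centre of its underside; x along its length, y across its 50 mm width, z up (its top is 20 mm above the origin). It lies to one side of the canister pair, left or right, lengthwise roughly away from the robot.
- short_board: the short dark brown wooden board, a bystander on the other side of the canister pair: 120 x 50 x 20 mm, loose, origin and axes as for the long board. Too short to be used; leave it.
- beans_right: the right-hand (towards -y) support: square see-through storage canister full of dark red beans, and a flat white lid bearing a round dark red sticker: 80 x 80 mm, 75 mm high to the flat top of the lid (the lid is its top 18 mm). Loose, 0.6 kg. Origin at the centre of its underside, on the worktop; z up. 
- beans_left: the left-hand (towards +y) support: an identical red-bean canister with the same sticker, 80 x 80 x 75 mm, loose, 0.6 kg, origin at the centre of its underside, z up. It stands 170 to 190 mm from the right-hand one, centre to centre (a gap of about 100 mm). A canister of the same size with green seeds and larger ones stand elsewhere; they are not supports.

How it is judged:
By the outcome, as a careful person would: the job done as asked, in the order asked, and still so for the second after the job is handed in, with the robot touching nothing.
It also fails if it takes over 38 s, if anything falls off the work surface, if the arm or the gripper's body presses on something with over 40 N, if the wrist force passes 120 N, or if a joint passes its speed limit or range.

ROBOT

A 6-joint arm with a two-finger parallel gripper is mounted at the origin on the work surface. World frame = base frame: x ahead of the robot, y to its left, z up, the work surface at z = 0. Lengths are in mm, angles in rad, forces in N, time in s.
With the tool pointing down it reaches from about 275 to 1000 mm from the base axis. Payload 8.4 kg.
Tool frame: the origin (TCP) lies at the very end of the fingers, on their centre line; the grasp point (between the pads) lies 19 mm behind it; z points along the fingers, y is the direction in which the jaws open and shut (so a half turn about z gives the same grasp; the last joint's range is limited). The gripper opens to 85 mm and grips with 20 to 120 N. Pads are 22 mm wide; open, the fingers measure 114 mm over their backs; the gripper's body (76 mm by 85 mm) begins 54 mm behind the grasp point. The pads swing forward as they close: fully open they stand 13 mm farther back than shut.
Start: joints at [-1.182, 0.353, 1.633, -0, 1.155, -0.002], TCP at [238.079, -577.881, 231.281] pointing down, gripper open.
Joint ranges: [-2.63, 2.63], [-0.92, 2.1], [0.06, 2.66], [-1.3, 4.44], [0, 2.69], [-3.02, 3.02]. Speed limits (rad/s): [2.22, 2.22, 2.79, 3.14, 3.14, 3.14].

INTERFACE

Orientations are given as [roll, pitch, yaw] about the fixed x, y, z axes, in that order (R = Rz(yaw) Ry(pitch) Rx(roll)).
In Python, from rig import r gives the robot as it stands.
- The arm moves only by the tool move_arm, never from a script. Its argument "increments" is a list of rows, each an object of numbers: "tx", "ty", "tz": the shift along the tool's x, y, z in cm; "rx", "ry", "rz": the turn, a rotation vector about the tool's x, y, z in degrees; "gripper": the gripper's target within -1 to 1 (fully open at 1, half-way at 0, shut at -1). A call has 1 to 12 rows; each row shifts and turns the commanded pose from where the row before left it, along the tool's axes as they then stand; what a row does not reach is not made up. A row lasts 1/10 s, in which the tool goes at most 50 mm and 8.59 degrees, less where a joint would pass 70% of its speed; a pose out of reach is approached as far as the arm can. A call is refused whole if a number of a shift passes 5 or a number of a turn 8.59, either way. A call with a gripper value outside its range is refused whole. The fingers move at their own pace and stop on an object; "squeeze" is the grip in N (left out, the last holds). Time passes only in rows, so rows that do not move let the fingers close. It gives the time, the measured TCP pose, the force and the opening at its end, in the units of the state.
- r.sense(): the state, without advancing time (a new reading comes with each control period).
- r.grab_frame(name): name is "scene" or "top"; returns (picture, depth): 480x640x3 uint8, red, green, blue; 480x640 float32, mm along the optical axis (not along the pixel's ray), 0 where there is no reading.
- r.camera_model(name): a dict with "fx", "fy", "cx", "cy" (pixels), "R" (3x3) and "t" (3): a world point X has camera coordinates R X + t. Camera axes: x right, y down, z forward; pixel columns grow to the right and rows downward; lengths in mm; the calibration is good to about 2 mm. A picture is of the moment at which its call begins. camera_model takes no time and is no camera call.
- r.sign_off(): hands the job in, once; it reports no verdict.
Trained networks look in the newest picture that a camera, given by its name, has taken for a name from the list of things; names that differ only in an ending like _2 or _b are one class to them, and where a whole thing is asked for, a point or a joint stands for the part that bears it (a point fixed in the world has none). Each returns a list of dicts, best first, with "confidence" (0 to 1); they miss things now and then, are a little off and sometimes report something else, mostly with a low value. They report only what shows in the picture. A call takes as long as a camera call.
- r.cut_out(query, camera): "mask" (480x640 bool, what is visible of it) and "bbox" ([left, top, right, bottom] in pixels, round what is visible of it).
- r.place_of(query, camera): "location" ([row, column] in pixels: a listed point, or the origin of a listed thing).
The state is a dict: "clock": time; "qpos": joint angles; "qvel": joint speeds; "joint_efforts": joint torques, N m; "eef_pos": TCP position; "tcp_rot": TCP orientation; "contact_force": force on the tool from outside, world axes, zero at the start; "wrist_torque": the same for the moment, N m; "opening": opening from 0.0 (shut) to 1.0 (fully open).
Only numpy, scipy, OpenCV 4.12 (cv2) and the standard library are available. Lean on these libraries where they do the work, as an engineer would, in place of code of your own. Each camera call takes 0.05 s, during which the arm holds its last target. There are 200 camera calls.

## Working session

There is one attempt and no reset: what is moved stays moved. The work goes in short steps, Python scripts to look and compute and a tool call to move; the robot and the scene stay as the last step left them, time stands still between calls to the robot, and variables do not carry over. Pictures are saved under pics/ and viewed, about 8 in all and at most 12, crops included, and the job is handed in when it is done.

Besides the shell and the picture viewer there is one more tool, called by a JSON object that holds its "method" and its "body", one argument or row to a line. move_arm: Moves the arm, as the interface text tells. Its arguments: {"type":"object","properties":{"increments":{"type":"array","items":{"type":"object","properties":{"tx":{"type":"number"},"ty":{"type":"number"},"tz":{"type":"number"},"rx":{"type":"number"},"ry":{"type":"number"},"rz":{"type":"number"},"gripper":{"type":"number"}}}},"squeeze":{"type":"number"}},"required":["increments"]}

```bash
ls; mkdir -p pics
cat > h.py <<'E'
import numpy as np, cv2
from rig import r
def world(cam,depth,mask):
    m=r.camera_model(cam); R=np.array(m["R"]); t=np.array(m["t"])
    v,u=np.nonzero(mask&(depth>0)); z=depth[v,u]
    P=np.c_[(u-m["cx"])*z/m["fx"],(v-m["cy"])*z/m["fy"],z]
    return (P-t)@R, v,u
def rect(P,lo,hi):
    Q=P[(P[:,2]>lo)&(P[:,2]<hi)]
    return len(Q),cv2.minAreaRect(Q[:,:2].astype(np.float32)),np.median(Q[:,2])
E
python3 - <<'E'
from h import *
s=r.sense(); print(s["eef_pos"],s["tcp_rot"],s["opening"],s["clock"])
for c in("top","scene"):
    p,d=r.grab_frame(c); cv2.imwrite(f"pics/{c}0.png",p[:,:,::-1]); np.save(c+"d.npy",d)
    m=r.camera_model(c); print(c,-np.array(m["R"]).T@m["t"])
    for q in("long_board","beans_right","short_board"):
        for o in r.cut_out(q,c)[:3]:
            P,_,_=world(c,d,o["mask"])
            zt=np.percentile(P[:,2],90)
            print(q,round(o["confidence"],2),o["bbox"],zt,rect(P,zt-6,zt+6))
E
```

```text
pics
[ 237.88927353 -577.41484558  230.54250225] [-3.14014139e+00  5.78305752e-07  3.90831667e-01] 0.9971566372025527 0.0
top [ 315.08987705  -18.1242118  1176.63406608]
long_board 0.76 [122.1, 168.3, 174.3, 312.2] 21.947600979543576 (3467, ((528.30859375, 336.3890380859375), (51.833919525146484, 279.3846130371094), 82.65094757080078), np.float64(19.426534607576208))
beans_right 0.9 [368.4, 206.8, 421.5, 252.9] 76.9275438166655 (1775, ((544.156982421875, -133.30291748046875), (80.19800567626953, 80.85780334472656), 84.00997161865234), np.float64(74.53854034491289))
short_board 0.94 [479.1, 210.7, 520.9, 275.8] 22.046742460687863 (1528, ((527.74560546875, -330.4851989746094), (50.72735595703125, 120.05098724365234), 73.9687728881836), np.float64(19.440799933498155))
scene [788.3363117  551.71718168 604.75386112]
long_board 0.85 [320.5, 350.8, 521.3, 456.9] 21.096380386140403 (7477, ((525.903076171875, 337.4154357910156), (50.9158821105957, 280.37200927734375), 82.82400512695312), np.float64(19.857481809179923))
beans_right 0.62 [246.0, 167.0, 300.7, 227.5] 75.46926282389565 (1133, ((542.2592163085938, -132.89491271972656), (84.9960708618164, 80.0838623046875), 84.4825210571289), np.float64(74.61039920629182))
short_board 0.69 [221.0, 146.9, 277.7, 170.5] 20.63700539405964 (717, ((525.8856201171875, -329.255126953125), (55.59007263183594, 118.74908447265625), 73.1577377319336), np.float64(19.35582991522918))
```

View pics/top0.png

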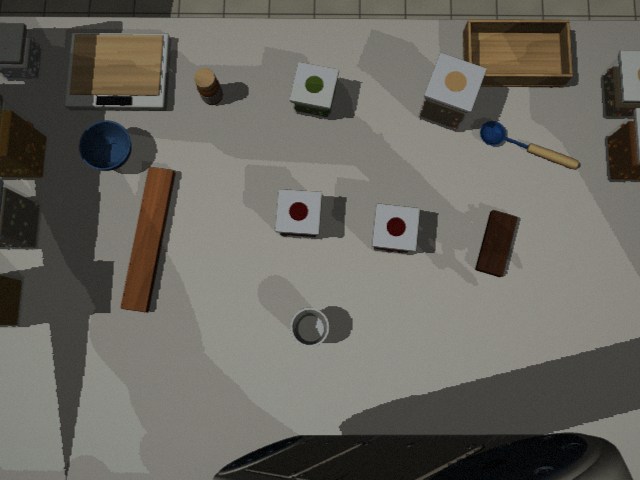

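View pics/scene0.png

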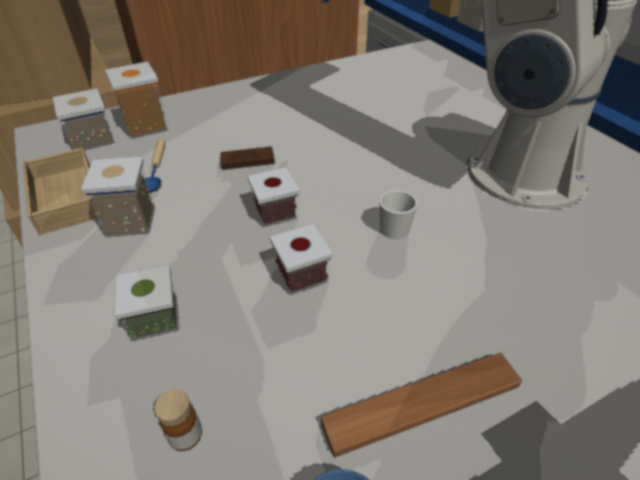

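Run:
```python
from h import *
d=np.load("topd.npy"); 
for c in("top","scene"):
  d=np.load(c+"d.npy"); P,v,u=world(c,d,np.ones((480,640),bool))
  k=(abs(P[:,2]-75)<5)&(abs(P[:,0]-540)<250)&(P[:,1]>-260)&(P[:,1]<260)
  im=np.zeros((480,640),np.uint8); im[v[k],u[k]]=1
  n,l,st,_=cv2.connectedComponentsWithStats(im)
  L=np.zeros(len(P),int); L=l[v,u]
  for i in range(1,n):
    if st[i,4]>500: print(c,st[i],rect(P[(L==i)&k],0,200))
  # tall things
  k=(P[:,2]>30)
  im[:]=0; im[v[k],u[k]]=1; n,l,st,_=cv2.connectedComponentsWithStats(im); L=l[v,u]
  for i in range(1,n):
    if st[i,4]>150: Q=P[(L==i)&k]; print(c,"tall",st[i],Q.min(0).round(),Q.max(0).round())
```

```text
top [ 276  189   46   46 1802] (1802, ((570.9154052734375, 44.69651794433594), (79.967529296875, 80.88499450683594), 86.7364730834961), np.float64(74.32113312780888))
top [ 372  204   48   47 1852] (1852, ((544.107421875, -133.23500061035156), (80.42901611328125, 80.7120361328125), 84.29582977294922), np.float64(74.42156945053209))
top tall [ 420   19  153  109 4978] [ 749. -480.   30.] [ 975. -181.  128.]
top tall [   0   23   39   53 1792] [849. 577.  30.] [932. 650. 102.]
top tall [ 606   50   34  129 3549] [ 651. -598.   30.] [ 882. -547.  144.]
top tall [ 290   62   49   54 1956] [771. -25.  30.] [865.  66.  82.]
top tall [194  68  27  33 620] [803. 206.  30.] [846. 249.  90.]
top tall [   0   94   45   84 2663] [642. 548.  30.] [740. 628. 199.]
top tall [ 79 120  53  50 911] [652. 370.  30.] [751. 471.  61.]
top tall [   0  178   38   70 2012] [503. 547.  30.] [602. 609. 172.]
top tall [ 276  189   46   48 1968] [529.   4.  30.] [612.  86.  82.]
top tall [ 372  203   48   50 2006] [ 501. -176.   30.] [589. -90.  81.]
top tall [  0 272  19  55 846] [354. 569.  30.] [450. 579.  9
[... 705 characters left out ...]
765. -1007.    30.] [216. 140. 406.]
scene tall [ 106   62   61   67 2689] [ 649. -651.   30.] [ 748. -544.  142.]
scene tall [  53   89   59   54 2165] [ 778. -651.   30.] [ 878. -544.  103.]
scene tall [  23  148  130   79 5484] [ 747. -484.   30.] [ 968. -179.  123.]
scene tall [ 248  168   52   49 1830] [ 500. -176.   30.] [586. -89.  78.]
scene tall [ 380  190   38   39 1176] [324. -13.  30.] [394.  56.  72.]
scene tall [ 270  224   63   62 2591] [527.   2.  30.] [611.  88.  78.]
scene tall [ 115  265   62   67 3325] [770. -26.  30.] [863.  68.  79.]
scene tall [ 155  389   45   55 1777] [802. 210.  30.] [846. 252.  88.]
scene tall [314 469  56  11 414] [654. 370.  42.] [708. 400.  58.]
```

The top view shows the board at about (148, 240), red-sticker lids at (299, 211) and (396, 227), and the short dark board at (497, 243). The scene view agrees. I'll turn the tool to the board's yaw (-7.3°) and carry it over.

{"method": "move_arm", "body": {
  "increments": [
    {"rz": 7.42,"gripper": 1},
    {"rz": 7.42},
    {"rz": 7.42},
    {"rz": 7.42},
    {"tx": 0.85,"ty": -4.72},
    {"tx": 0.85,"ty": -4.72},
    {"tx": 0.85,"ty": -4.72},
    {"tx": 0.85,"ty": -4.72},
    {"tx": 0.85,"ty": -4.72},
    {"tx": 0.85,"ty": -4.72},
    {"tx": 0.85,"ty": -4.72},
    {"tx": 0.85,"ty": -4.72}
  ]
}}

```text
invalid input
```

{"method": "move_arm", "body": {
  "increments": [
    {"tx": 0.85,"ty": -4.72},
    {"tx": 0.85,"ty": -4.72},
    {"tx": 0.85,"ty": -4.72},
    {"tx": 0.85,"ty": -4.72},
    {"tx": 0.85,"ty": -4.72},
    {"tx": 0.85,"ty": -4.72},
    {"tx": 0.85,"ty": -4.72},
    {"tx": 0.85,"ty": -4.72},
    {"tx": 0.85,"ty": -4.72},
    {"tx": 0.85,"ty": -4.72},
    {"tx": 0.85,"ty": -4.72},
    {"tx": 0.85,"ty": -4.72}
  ]
}}

```text
invalid input
```

{"method": "move_arm", "body": {
  "increments": [
    {},
    {},
    {}
  ]
}}

```text
invalid input
```

{"method": "move_arm", "body": {
  "increments": [
    {"tx": 0,"ty": 0,"tz": 0,"rx": 0,"ry": 0,"rz": 7.42,"gripper": 1},
    {"tx": 0,"ty": 0,"tz": 0,"rx": 0,"ry": 0,"rz": 7.42,"gripper": 1},
    {"tx": 0,"ty": 0,"tz": 0,"rx": 0,"ry": 0,"rz": 7.42,"gripper": 1},
    {"tx": 0,"ty": 0,"tz": 0,"rx": 0,"ry": 0,"rz": 7.42,"gripper": 1}
  ]
}}

```text
clock: 0.8
eef_pos: [238.1, -577.8, 231.3]
tcp_rot: [-3.142, 0.0, -0.133]
contact_force: [0.1, -0.2, 0.7]
opening: 0.999
```

{"method": "move_arm", "body": {
  "increments": [
    {"tx": 0.85,"ty": -4.72,"tz": 0,"rx": 0,"ry": 0,"rz": 0,"gripper": 1},
    {"tx": 0.85,"ty": -4.72,"tz": 0,"rx": 0,"ry": 0,"rz": 0,"gripper": 1},
    {"tx": 0.85,"ty": -4.72,"tz": 0,"rx": 0,"ry": 0,"rz": 0,"gripper": 1},
    {"tx": 0.85,"ty": -4.72,"tz": 0,"rx": 0,"ry": 0,"rz": 0,"gripper": 1},
    {"tx": 0.85,"ty": -4.72,"tz": 0,"rx": 0,"ry": 0,"rz": 0,"gripper": 1},
    {"tx": 0.85,"ty": -4.72,"tz": 0,"rx": 0,"ry": 0,"rz": 0,"gripper": 1},
    {"tx": 0.85,"ty": -4.72,"tz": 0,"rx": 0,"ry": 0,"rz": 0,"gripper": 1},
    {"tx": 0.85,"ty": -4.72,"tz": 0,"rx": 0,"ry": 0,"rz": 0,"gripper": 1},
    {"tx": 0.85,"ty": -4.72,"tz": 0,"rx": 0,"ry": 0,"rz": 0,"gripper": 1},
    {"tx": 0.85,"ty": -4.72,"tz": 0,"rx": 0,"ry": 0,"rz": 0,"gripper": 1}
  ]
}}

```text
clock: 1.8
eef_pos: [382.5, -118.7, 231.7]
tcp_rot: [3.141, -0.001, -0.128]
contact_force: [1.0, -0.1, 0.1]
opening: 1.001
```

{"method": "move_arm", "body": {
  "increments": [
    {"tx": 0.85,"ty": -4.72,"tz": 0,"rx": 0,"ry": 0,"rz": 0,"gripper": 1},
    {"tx": 0.85,"ty": -4.72,"tz": 0,"rx": 0,"ry": 0,"rz": 0,"gripper": 1},
    {"tx": 0.85,"ty": -4.72,"tz": 0,"rx": 0,"ry": 0,"rz": 0,"gripper": 1},
    {"tx": 0.85,"ty": -4.72,"tz": 0,"rx": 0,"ry": 0,"rz": 0,"gripper": 1},
    {"tx": 0.85,"ty": -4.72,"tz": 0,"rx": 0,"ry": 0,"rz": 0,"gripper": 1},
    {"tx": 0.85,"ty": -4.72,"tz": 0,"rx": 0,"ry": 0,"rz": 0,"gripper": 1},
    {"tx": 0.85,"ty": -4.72,"tz": 0,"rx": 0,"ry": 0,"rz": 0,"gripper": 1},
    {"tx": 0.85,"ty": -4.72,"tz": 0,"rx": 0,"ry": 0,"rz": 0,"gripper": 1},
    {"tx": 0.85,"ty": -4.72,"tz": 0,"rx": 0,"ry": 0,"rz": 0,"gripper": 1},
    {"tx": 0.85,"ty": -4.72,"tz": 0,"rx": 0,"ry": 0,"rz": 0,"gripper": 1},
    {"tx": 0,"ty": 0,"tz": 0,"rx": 0,"ry": 0,"rz": 0,"gripper": 1}
  ]
}}

```text
clock: 2.9
eef_pos: [527.7, 342.2, 231.0]
tcp_rot: [-3.139, -0.001, -0.124]
contact_force: [-0.2, -0.1, -0.3]
opening: 0.999
```

{"method": "move_arm", "body": {
  "increments": [
    {"tx": 0,"ty": 0.53,"tz": 3,"rx": 0,"ry": 0,"rz": 0,"gripper": 1},
    {"tx": 0,"ty": 0,"tz": 5,"rx": 0,"ry": 0,"rz": 0,"gripper": 1},
    {"tx": 0,"ty": 0,"tz": 5,"rx": 0,"ry": 0,"rz": 0,"gripper": 1},
    {"tx": 0,"ty": 0,"tz": 4,"rx": 0,"ry": 0,"rz": 0,"gripper": 1},
    {"tx": 0,"ty": 0,"tz": 2,"rx": 0,"ry": 0,"rz": 0,"gripper": 1},
    {"tx": 0,"ty": 0,"tz": 1,"rx": 0,"ry": 0,"rz": 0,"gripper": 1},
    {"tx": 0,"ty": 0,"tz": 0,"rx": 0,"ry": 0,"rz": 0,"gripper": 1}
  ]
}}

```text
clock: 3.6
eef_pos: [525.2, 331.1, 30.3]
tcp_rot: [3.14, 0.002, -0.127]
contact_force: [-0.6, -0.8, -0.1]
opening: 1.004
```

{"method": "move_arm", "body": {
  "increments": [
    {"tx": 0,"ty": 0,"tz": 1,"rx": 0,"ry": 0,"rz": 0,"gripper": 1},
    {"tx": 0,"ty": 0,"tz": 1,"rx": 0,"ry": 0,"rz": 0,"gripper": 1},
    {"tx": 0,"ty": 0,"tz": 0.8,"rx": 0,"ry": 0,"rz": 0,"gripper": 1},
    {"tx": 0,"ty": 0,"tz": 0,"rx": 0,"ry": 0,"rz": 0,"gripper": 1}
  ]
}}

```text
clock: 4.0
eef_pos: [525.2, 331.3, 2.4]
tcp_rot: [3.141, 0.001, -0.127]
contact_force: [0.1, 0.0, 1.0]
opening: 0.999
```

Run:
```python
from h import *
p,d=r.grab_frame("scene"); cv2.imwrite("pics/s1.png",cv2.resize(p[300:480,280:600,::-1],None,fx=2.4,fy=2.4))
print(r.sense()["eef_pos"])
```

```text
[525.50416854 331.48850849   2.88267736]
```

View pics/s1.png

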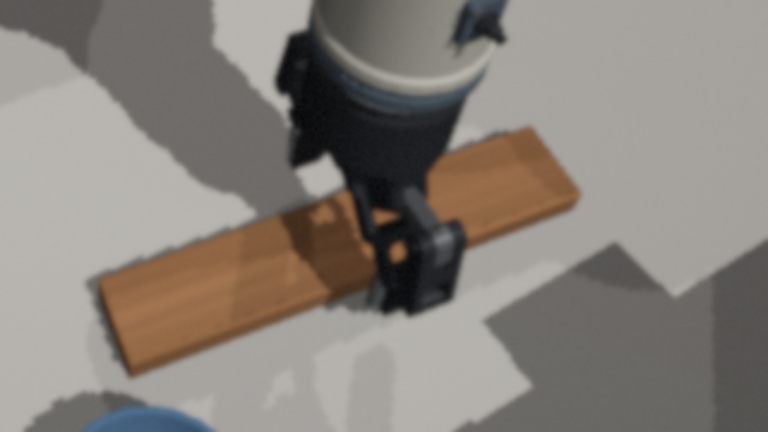

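The fingers straddle the board (around pixels 365–460 in the crop) but sit about 5 mm off its centre line. I'll correct that and close.

{"method": "move_arm", "body": {
  "increments": [
    {"tx": 0.1,"ty": -0.55,"tz": 0.1,"rx": 0,"ry": 0,"rz": 0,"gripper": 1},
    {"tx": 0,"ty": 0,"tz": 0,"rx": 0,"ry": 0,"rz": 0,"gripper": 1},
    {"tx": 0,"ty": 0,"tz": 0,"rx": 0,"ry": 0,"rz": 0,"gripper": -1},
    {"tx": 0,"ty": 0,"tz": 0,"rx": 0,"ry": 0,"rz": 0,"gripper": -1},
    {"tx": 0,"ty": 0,"tz": 0,"rx": 0,"ry": 0,"rz": 0,"gripper": -1},
    {"tx": 0,"ty": 0,"tz": 0,"rx": 0,"ry": 0,"rz": 0,"gripper": -1},
    {"tx": 0,"ty": 0,"tz": 0,"rx": 0,"ry": 0,"rz": 0,"gripper": -1},
    {"tx": 0,"ty": 0,"tz": 0,"rx": 0,"ry": 0,"rz": 0,"gripper": -1},
    {"tx": 0,"ty": 0,"tz": 0,"rx": 0,"ry": 0,"rz": 0,"gripper": -1},
    {"tx": 0,"ty": 0,"tz": 0,"rx": 0,"ry": 0,"rz": 0,"gripper": -1}
  ],
  "squeeze": 60
}}

```text
clock: 5.05
eef_pos: [527.7, 337.1, 2.8]
tcp_rot: [-3.141, -0.0, -0.127]
contact_force: [-0.5, -0.4, 6.2]
opening: 0.571
```

{"method": "move_arm", "body": {
  "increments": [
    {"tx": 0,"ty": 0,"tz": -1,"rx": 0,"ry": 0,"rz": 0,"gripper": -1},
    {"tx": 0,"ty": 0,"tz": -2,"rx": 0,"ry": 0,"rz": 0,"gripper": -1},
    {"tx": 0,"ty": 0,"tz": -3,"rx": 0,"ry": 0,"rz": 0,"gripper": -1},
    {"tx": 0,"ty": 0,"tz": -4,"rx": 0,"ry": 0,"rz": 0,"gripper": -1},
    {"tx": 0,"ty": 0,"tz": -4,"rx": 0,"ry": 0,"rz": 0,"gripper": -1},
    {"tx": 0,"ty": 0,"tz": -3,"rx": 0,"ry": 0,"rz": 0,"gripper": -1},
    {"tx": 0,"ty": 0,"tz": -1,"rx": 0,"ry": 0,"rz": 0,"gripper": -1},
    {"tx": 0,"ty": 0,"tz": 0,"rx": 0,"ry": 0,"rz": 0,"gripper": -1},
    {"tx": 0,"ty": 0,"tz": 0,"rx": 0,"ry": 0,"rz": 0,"gripper": -1}
  ]
}}

```text
clock: 5.95
eef_pos: [526.6, 336.4, 180.7]
tcp_rot: [3.14, 0.002, -0.127]
contact_force: [-0.4, 0.2, -1.4]
opening: 0.567
```

{"method": "move_arm", "body": {
  "increments": [
    {"tx": 0,"ty": 0,"tz": 0,"rx": 0,"ry": 0,"rz": -3.5,"gripper": -1},
    {"tx": 0,"ty": 0,"tz": 0,"rx": 0,"ry": 0,"rz": -8,"gripper": -1},
    {"tx": 0,"ty": 0,"tz": 0,"rx": 0,"ry": 0,"rz": -8.2,"gripper": -1},
    {"tx": 0,"ty": 0,"tz": 0,"rx": 0,"ry": 0,"rz": -8.2,"gripper": -1},
    {"tx": 0,"ty": 0,"tz": 0,"rx": 0,"ry": 0,"rz": -8.2,"gripper": -1},
    {"tx": 0,"ty": 0,"tz": 0,"rx": 0,"ry": 0,"rz": -8.2,"gripper": -1},
    {"tx": 0,"ty": 0,"tz": 0,"rx": 0,"ry": 0,"rz": -8.2,"gripper": -1},
    {"tx": 0,"ty": 0,"tz": 0,"rx": 0,"ry": 0,"rz": -8.2,"gripper": -1},
    {"tx": 0,"ty": 0,"tz": 0,"rx": 0,"ry": 0,"rz": -8.2,"gripper": -1},
    {"tx": 0,"ty": 0,"tz": 0,"rx": 0,"ry": 0,"rz": -8.2,"gripper": -1},
    {"tx": 0,"ty": 0,"tz": 0,"rx": 0,"ry": 0,"rz": -8,"gripper": -1},
    {"tx": 0,"ty": 0,"tz": 0,"rx": 0,"ry": 0,"rz": -3.7,"gripper": -1}
  ]
}}

```text
clock: 7.15
eef_pos: [526.3, 336.3, 179.5]
tcp_rot: [-3.138, 0.003, 1.428]
contact_force: [0.6, 0.1, -2.3]
opening: 0.572
```

{"method": "move_arm", "body": {
  "increments": [
    {"tx": -1.5,"ty": 0.35,"tz": 0,"rx": 0,"ry": 0,"rz": 0,"gripper": -1},
    {"tx": -3,"ty": 0.69,"tz": 0,"rx": 0,"ry": 0,"rz": 0,"gripper": -1},
    {"tx": -3.7,"ty": 0.855,"tz": 0,"rx": 0,"ry": 0,"rz": 0,"gripper": -1},
    {"tx": -3.7,"ty": 0.855,"tz": 0,"rx": 0,"ry": 0,"rz": 0,"gripper": -1},
    {"tx": -3.7,"ty": 0.855,"tz": 0,"rx": 0,"ry": 0,"rz": 0,"gripper": -1},
    {"tx": -3.7,"ty": 0.855,"tz": 0,"rx": 0,"ry": 0,"rz": 0,"gripper": -1},
    {"tx": -3.7,"ty": 0.855,"tz": 0,"rx": 0,"ry": 0,"rz": 0,"gripper": -1},
    {"tx": -3.7,"ty": 0.855,"tz": 0,"rx": 0,"ry": 0,"rz": 0,"gripper": -1},
    {"tx": -3.7,"ty": 0.855,"tz": 0,"rx": 0,"ry": 0,"rz": 0,"gripper": -1},
    {"tx": -3.7,"ty": 0.855,"tz": 0,"rx": 0,"ry": 0,"rz": 0,"gripper": -1},
    {"tx": -2.2,"ty": 0.51,"tz": 0,"rx": 0,"ry": 0,"rz": 0,"gripper": -1},
    {"tx": -0.9,"ty": 0.21,"tz": 0,"rx": 0,"ry": 0,"rz": 0,"gripper": -1}
  ]
}}

```text
clock: 8.35
eef_pos: [556.3, -46.3, 180.8]
tcp_rot: [-3.139, 0.001, 1.419]
contact_force: [0.2, 0.7, -1.4]
opening: 0.567
```

{"method": "move_arm", "body": {
  "increments": [
    {"tx": 0,"ty": 0,"tz": 0,"rx": 0,"ry": 0,"rz": 0,"gripper": -1},
    {"tx": 0,"ty": 0,"tz": 0,"rx": 0,"ry": 0,"rz": 0,"gripper": -1}
  ]
}}

```text
clock: 8.55
eef_pos: [557.0, -43.2, 181.6]
tcp_rot: [-3.14, -0.0, 1.422]
contact_force: [-0.1, 0.1, -1.8]
opening: 0.567
```

```bash
cat > m.py <<'E'
from h import *
import sys
s=r.sense(); print(s["eef_pos"],s["tcp_rot"],s["contact_force"],s["clock"])
for c in("top","scene"):
    p,d=r.grab_frame(c); cv2.imwrite(f"pics/{c}{sys.argv[1]}.png",p[:,:,::-1])
    o=r.cut_out("long_board",c)
    if not o: print("none"); continue
    P,_,_=world(c,d,cv2.erode(o[0]["mask"].astype(np.uint8),np.ones((2,2)))>0)
    P2,_,_=world(c,d,o[0]["mask"])
    zt=np.median(P2[:,2]); K=P2[abs(P2[:,2]-zt)<8]
    A=np.c_[K[:,:2]-K[:,:2].mean(0),np.ones(len(K))]; pl=np.linalg.lstsq(A,K[:,2],rcond=None)[0]
    print(c,o[0]["confidence"],zt,rect(P2,zt-6,zt+6)[:2],"slopes",pl[:2])
E
python3 m.py 2
```

```text
[557.0015414  -43.19209918 181.55282828] [-3.14011814e+00 -2.79642462e-04  1.42167732e+00] [-0.05981142  0.12831863 -1.75320198] 8.55
none
scene 0.84 198.76403008829035 (2707, ((556.3458862304688, -41.04774475097656), (281.59063720703125, 50.130584716796875), 81.49639129638672)) slopes [-0.01760369 -0.00111562]
```

View pics/scene2.png

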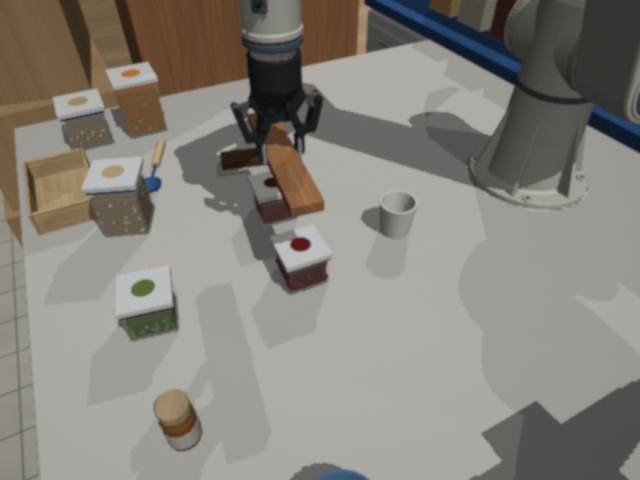

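Board is held level at 81.5°, which matches the canister line. I'll shift it 2.5 mm along its length and lower it.

{"method": "move_arm", "body": {
  "increments": [
    {"tx": -0.25,"ty": 0,"tz": 1,"rx": 0,"ry": 0,"rz": 0,"gripper": -1},
    {"tx": 0,"ty": 0,"tz": 2,"rx": 0,"ry": 0,"rz": 0,"gripper": -1},
    {"tx": 0,"ty": 0,"tz": 2,"rx": 0,"ry": 0,"rz": 0,"gripper": -1},
    {"tx": 0,"ty": 0,"tz": 2,"rx": 0,"ry": 0,"rz": 0,"gripper": -1},
    {"tx": 0,"ty": 0,"tz": 1.5,"rx": 0,"ry": 0,"rz": 0,"gripper": -1},
    {"tx": 0,"ty": 0,"tz": 0.8,"rx": 0,"ry": 0,"rz": 0,"gripper": -1},
    {"tx": 0,"ty": 0,"tz": 0,"rx": 0,"ry": 0,"rz": 0,"gripper": -1},
    {"tx": 0,"ty": 0,"tz": 0,"rx": 0,"ry": 0,"rz": 0,"gripper": -1},
    {"tx": 0,"ty": 0,"tz": 0,"rx": 0,"ry": 0,"rz": 0,"gripper": -1}
  ]
}}

```text
clock: 9.65
eef_pos: [557.9, -46.1, 90.0]
tcp_rot: [3.14, -0.0, 1.423]
contact_force: [0.4, 0.1, -1.9]
opening: 0.567
```

```bash
python3 m.py 3
python3 - <<'E'
from h import *
for o in r.cut_out("beans_right","scene"): print(o["confidence"],o["bbox"])
E
```

```text
[557.88939237 -46.0842658   90.04786978] [ 3.14023248e+00 -8.23200429e-05  1.42278770e+00] [ 0.4425515   0.13311344 -1.87221327] 9.65
top 0.89 106.29819389027804 (888, ((558.8461303710938, -46.13337707519531), (280.09649658203125, 51.54717254638672), 81.42341613769531)) slopes [ 0.01768818 -0.00252816]
scene 0.94 106.8329632916607 (2419, ((558.4183349609375, -35.45378112792969), (261.6209411621094, 50.72360610961914), 81.7989501953125)) slopes [-0.01194495 -0.00200559]
0.87 [251.9, 190.9, 274.5, 228.5]
```

View pics/scene3.png

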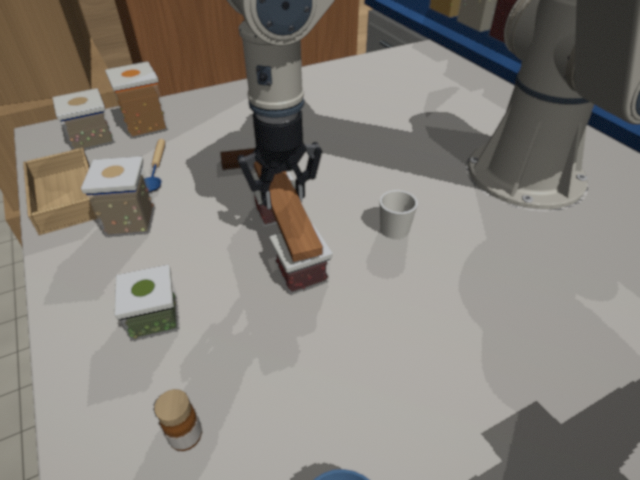

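{"method": "move_arm", "body": {
  "increments": [
    {"tx": 0.12,"ty": -0.15,"tz": 0.2,"rx": 0,"ry": 0,"rz": 0,"gripper": -1},
    {"tx": 0,"ty": 0,"tz": 0.3,"rx": 0,"ry": 0,"rz": 0,"gripper": -1},
    {"tx": 0,"ty": 0,"tz": 0.3,"rx": 0,"ry": 0,"rz": 0,"gripper": -1},
    {"tx": 0,"ty": 0,"tz": 0.1,"rx": 0,"ry": 0,"rz": 0,"gripper": -1},
    {"tx": 0,"ty": 0,"tz": 0.1,"rx": 0,"ry": 0,"rz": 0,"gripper": -1},
    {"tx": 0,"ty": 0,"tz": 0,"rx": 0,"ry": 0,"rz": 0,"gripper": -1},
    {"tx": 0,"ty": 0,"tz": 0,"rx": 0,"ry": 0,"rz": 0,"gripper": -1}
  ]
}}

```text
clock: 10.6
eef_pos: [556.0, -44.7, 79.3]
tcp_rot: [-3.142, -0.0, 1.423]
contact_force: [0.4, -1.2, -1.4]
opening: 0.568
```

{"method": "move_arm", "body": {
  "increments": [
    {"tx": 0,"ty": 0,"tz": 0.05,"rx": 0,"ry": 0,"rz": 0,"gripper": -1},
    {"tx": 0,"ty": 0,"tz": 0.05,"rx": 0,"ry": 0,"rz": 0,"gripper": -1},
    {"tx": 0,"ty": 0,"tz": 0,"rx": 0,"ry": 0,"rz": 0,"gripper": -1}
  ]
}}

```text
clock: 10.9
eef_pos: [555.9, -44.7, 78.2]
tcp_rot: [-3.142, 0.0, 1.423]
contact_force: [-0.5, 0.8, -1.7]
opening: 0.566
```

```bash
python3 m.py 4
```

```text
[555.91655837 -44.68726472  78.24500625] [-3.14152540e+00  6.99209806e-06  1.42268935e+00] [-0.46267358  0.82989723 -1.74687668] 10.9
top 0.97 94.5921045268048 (828, ((556.6856079101562, -45.000579833984375), (279.4046325683594, 50.16094207763672), 81.45966339111328)) slopes [ 0.00742766 -0.0017386 ]
scene 0.85 94.979673651457 (2387, ((555.9200439453125, -31.388778686523438), (257.082275390625, 53.794342041015625), 80.92243957519531)) slopes [-0.01228915 -0.00215627]
```

{"method": "move_arm", "body": {
  "increments": [
    {"tx": 0,"ty": 0,"tz": 0.05,"rx": 0,"ry": 0,"rz": 0,"gripper": -1},
    {"tx": 0,"ty": 0,"tz": 0,"rx": 0,"ry": 0,"rz": 0,"gripper": -1},
    {"tx": 0,"ty": 0,"tz": 0,"rx": 0,"ry": 0,"rz": 0,"gripper": -1}
  ]
}}

```text
clock: 11.4
eef_pos: [556.0, -44.7, 77.8]
tcp_rot: [3.142, -0.0, 1.423]
contact_force: [0.1, 1.0, -2.5]
opening: 0.566
```

{"method": "move_arm", "body": {
  "increments": [
    {"tx": 0,"ty": 0,"tz": 0.05,"rx": 0,"ry": 0,"rz": 0,"gripper": -1},
    {"tx": 0,"ty": 0,"tz": 0,"rx": 0,"ry": 0,"rz": 0,"gripper": -1},
    {"tx": 0,"ty": 0,"tz": 0,"rx": 0,"ry": 0,"rz": 0,"gripper": -1}
  ]
}}

```text
clock: 11.7
eef_pos: [556.0, -44.7, 77.8]
tcp_rot: [3.142, -0.0, 1.423]
contact_force: [-2.0, 0.4, 5.9]
opening: 0.569
```

The board is in contact (+5.9 N). Releasing gradually and retreating straight up.

{"method": "move_arm", "body": {
  "increments": [
    {"tx": 0,"ty": 0,"tz": 0,"rx": 0,"ry": 0,"rz": 0,"gripper": 0.16},
    {"tx": 0,"ty": 0,"tz": 0,"rx": 0,"ry": 0,"rz": 0,"gripper": 0.2},
    {"tx": 0,"ty": 0,"tz": 0,"rx": 0,"ry": 0,"rz": 0,"gripper": 0.3},
    {"tx": 0,"ty": 0,"tz": 0,"rx": 0,"ry": 0,"rz": 0,"gripper": 0.5},
    {"tx": 0,"ty": 0,"tz": 0,"rx": 0,"ry": 0,"rz": 0,"gripper": 0.8},
    {"tx": 0,"ty": 0,"tz": 0,"rx": 0,"ry": 0,"rz": 0,"gripper": 1},
    {"tx": 0,"ty": 0,"tz": 0,"rx": 0,"ry": 0,"rz": 0,"gripper": 1},
    {"tx": 0,"ty": 0,"tz": 0,"rx": 0,"ry": 0,"rz": 0,"gripper": 1}
  ],
  "squeeze": 20
}}

```text
clock: 12.5
eef_pos: [555.9, -44.7, 77.3]
tcp_rot: [-3.142, 0.0, 1.423]
contact_force: [0.6, 0.8, 1.0]
opening: 1.003
```

{"method": "move_arm", "body": {
  "increments": [
    {"tx": 0,"ty": 0,"tz": -1,"rx": 0,"ry": 0,"rz": 0,"gripper": 1},
    {"tx": 0,"ty": 0,"tz": -1.5,"rx": 0,"ry": 0,"rz": 0,"gripper": 1},
    {"tx": 0,"ty": 0,"tz": -2,"rx": 0,"ry": 0,"rz": 0,"gripper": 1},
    {"tx": 0,"ty": 0,"tz": -4,"rx": 0,"ry": 0,"rz": 0,"gripper": 1},
    {"tx": 0,"ty": 0,"tz": -4,"rx": 0,"ry": 0,"rz": 0,"gripper": 1},
    {"tx": 0,"ty": 0,"tz": -4,"rx": 0,"ry": 0,"rz": 0,"gripper": 1},
    {"tx": 0,"ty": 0,"tz": -3,"rx": 0,"ry": 0,"rz": 0,"gripper": 1},
    {"tx": 0,"ty": 0,"tz": -1,"rx": 0,"ry": 0,"rz": 0,"gripper": 1},
    {"tx": 0,"ty": 0,"tz": 0,"rx": 0,"ry": 0,"rz": 0,"gripper": 1},
    {"tx": 0,"ty": 0,"tz": 0,"rx": 0,"ry": 0,"rz": 0,"gripper": 1}
  ]
}}

```text
clock: 13.5
eef_pos: [555.3, -44.6, 281.3]
tcp_rot: [-3.14, 0.0, 1.423]
contact_force: [0.2, -0.6, -0.1]
opening: 1.001
```

```bash
python3 m.py 5
python3 - <<'E'
from h import *
for c in("top","scene"):
  p,d=r.grab_frame(c)
  for q in("beans_right","short_board"):
    for o in r.cut_out(q,c)[:2]:
      P,_,_=world(c,d,o["mask"]); zt=np.percentile(P[:,2],90); print(c,q,o["confidence"],rect(P,zt-6,zt+6))
  P,v,u=world(c,d,np.ones((480,640),bool))
  for lo,hi in((-190,-80),(0,100)):
    K=P[(abs(P[:,2]-75)<5)&(abs(P[:,0]-555)<75)&(P[:,1]>lo)&(P[:,1]<hi)]; print(c,"lid",len(K),cv2.minAreaRect(K[:,:2].astype(np.float32)))
E
```

```text
[555.2548781  -44.64199993 281.2697426 ] [-3.14018750e+00  9.06512114e-05  1.42261552e+00] [ 0.15909636 -0.57651159 -0.14421618] 13.5
top 0.63 94.35905555745234 (803, ((569.1183471679688, -48.97697448730469), (166.8123321533203, 27.489320755004883), 82.55633544921875)) slopes [-0.03222559  0.00448898]
scene 0.62 94.5530343221275 (3063, ((554.9306030273438, -44.20613098144531), (281.7576904296875, 50.33915328979492), 81.4256591796875)) slopes [-0.01840453  0.00129451]
top short_board 0.64 (1534, ((528.0659790039062, -330.3591613769531), (50.698097229003906, 119.9581069946289), 74.0646743774414), np.float64(19.541242583111508))
top lid 112 ((581.2100219726562, -117.45576477050781), (41.22404098510742, 9.54500961303711), 81.9416275024414)
top lid 103 ((603.915283203125, 17.62890625), (29.88292694091797, 13.457755088806152), 80.6724624633789)
scene beans_right 0.71 (298, ((543.6176147460938, -130.8367919921875), (76.42385864257812, 78.47105407714844), 85.24702453613281), np.float64(74.40274254816083))
scene short_board 0.97 (681, ((526.4183959960938, -328.5105895996094), (52.395145416259766, 118.44731903076172), 74.36648559570312), np.float64(19.314711693211766))
scene lid 363 ((542.8425903320312, -127.57616424560547), (94.75070190429688, 79.8089599609375), 84.17837524414062)
scene lid 607 ((569.1146850585938, 48.829811096191406), (93.94486236572266, 80.2243423461914), 86.35274505615234)
```

View pics/scene5.png

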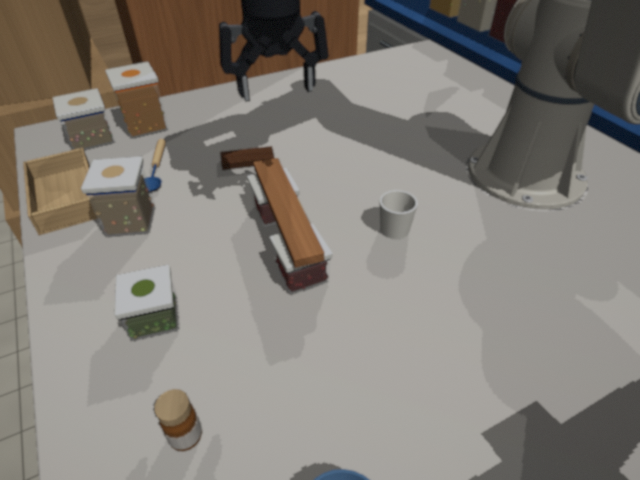

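View pics/top5.png

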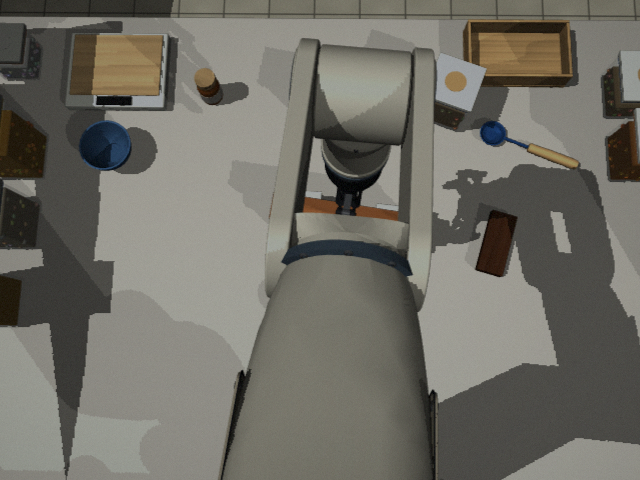

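The scene view shows the board lying flat across both lids, from about (268, 165) to (310, 260). In the top view the arm hides most of it. Handing in.

```bash
python3 -c "
from rig import r
r.sign_off()"
```

```text
the job is handed in; nothing more can be done
```

The long board now lies flat across the two red-bean canisters. I lowered it until the wrist felt about 6 N, then opened the gripper and backed straight up. I handed the job in at about 14 s, with the gripper roughly 190 mm above the board.

**Position:** in the scene camera the board is centred at (554.9, -44.2). The midpoint between the canisters, measured before the move, is (555.5, -43.9), so it is within about 1 mm. It is turned 81.4° against 81.5° for the line through the lids.

**Height:** the board's top reads 94.5 mm, where 95 mm is expected. A fit to its surface slopes by about 1° across its width. I saw a similar slope at times while the gripper still held the board, and take it for camera error.

**Other things:** the short board reads within about 1 mm of where it started. The board hides part of each lid, so the canisters could only be checked roughly; the right-hand one reads within about 2.5 mm of its start.

**Check that disagreed:** the last top-camera measurement of the board is unusable, because the arm blocked the view. Just before contact, that camera had put the board within about 1 mm of the midpoint.

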